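Set the jaw gap with the thumbwheel and lock it

ROBOT

A 6-joint arm with a two-finger parallel gripper is mounted at the origin on the work surface. World frame = base frame: x ahead of the robot, y to its left, z up, the work surface at z = 0. Lengths are in mm, angles in rad, forces in N, time in s.
With the tool pointing down it reaches from about 350 to 875 mm from the base axis. Payload 4.2 kg.
Tool frame: the origin (TCP) lies on the centre line of the jaws, within the pads' length; the fingertips stand 25 mm ahead of it and the grasp point (between the pads) lies 6 mm ahead of it; z points along the fingers, y is the direction in which the jaws open and shut (so a half turn about z gives the same grasp; the last joint's range is limited). The gripper opens to 85 mm and grips with 20 to 120 N. Pads are 22 mm wide; open, the fingers measure 114 mm over their backs; the gripper's body (76 mm by 85 mm) begins 54 mm behind the grasp point. The pads swing forward as they close: fully open they stand 13 mm farther back than shut.
Start: joints at [1.507, 0.385, 0.008, 0, -1.194, -0.259], TCP at [198.232, 592.708, 232.412] pointing down, gripper open.
Joint ranges: [-3.14, 3.14], [-1.21, 2.06], [-1.07, 1.41], [-3.16, 2.05], [-2.99, -0.16], [-3.1, 3.1]. Speed limits (rad/s): [2.79, 2.79, 3.14, 3.14, 3.14, 3.14].

INTERFACE

Orientations are given as a unit quaternion [x, y, z, w].
In Python, from bench import arm gives the robot as it stands.
- The arm moves only by the tool drive_tool, never from a script. Its argument "plan" is a list of rows, each a list of 2 entries, a list of its own where there are three numbers: the shift along the tool's x, y, z in m, then the turn about the tool's z in degrees. A call has 1 to 12 rows; each row shifts and turns the commanded pose from where the row before left it, along the tool's axes as they then stand; what a row does not reach is not made up. A row lasts 1/8 s, in which the tool goes at most 62.5 mm and 10.7 degrees, less where a joint would pass 70% of its speed; a pose out of reach is approached as far as the arm can. A call with a gripper value outside its range is refused whole. "fingers" is the closure, from -1 (fully open) to 1 (shut), so that 0 is half open, set as the call begins (left out, the last holds). The fingers move at their own pace and stop on an object; the grip force is fixed at half the most. Time passes only in rows, so rows that do not move let the fingers close. It gives the time, the measured TCP pose, the force and the opening at its end, in the units of the state.
- arm.read_state(): the state, without advancing time (a new reading comes with each control period).
- arm.get_image(name): name is "scene" or "top" or "wrist"; returns a dict with "image" (420x560x3 uint8, red, green, blue), "K" (3x3 intrinsics, pixels), "R" (3x3) and "t" (3): a world point X has camera coordinates R X + t. Camera axes: x right, y down, z forward; pixel columns grow to the right and rows downward; lengths in mm; the calibration is good to about 2 mm. The wrist camera is an equidistant fisheye: a pixel r from the principal point sees the ray r / f radians off the axis. A picture is of the moment at which its call begins. There is no depth.
- arm.job_done(): hands the job in, once; it reports no verdict.
The state is a dict: "clock": time; "joints": joint angles; "joint_vel": joint speeds; "joint_efforts": joint torques, N m; "position": TCP position; "ee_rot": TCP orientation; "contact_force": force on the tool from outside, world axes, zero at the start; "wrist_torque": the same for the moment, N m; "gripper_width": finger opening in mm.
Only numpy, scipy, OpenCV 4.12 (cv2) and the standard library are available. Lean on these libraries where they do the work, as an engineer would, in place of code of your own. Each camera call takes 0.05 s, during which the arm holds its last target.

TASK

Roll the knurled wheel with a fingertip to close the jaw until its black pointer lines up with the red gauge mark, and let it stand there. Then press the orange lock button fully down. Do not pinch the wheel or push the jaw itself, and leave the loose things around it alone.

Things in the scene. Friction and masses are not known exactly. Their poses are not given: they have to be found in the camera images.
- fixture: jaw fixture bolted to the bench: a grey plate 160 x 250 mm, 15 mm thick, with a steel rail along its y. Origin on the bench near the plate's middle (the plate spans x -75 to +85, y -125 to +125). x points to the edge with the white strip, y points along the rail from the sliding jaw to the fixed jaw, z up. It does not move. A blue fixed jaw (50 mm in x, 34 in y, its top 60 mm above the bench) stands at (30, 62).
- wheel_axle (a point): centre of the knurled steel wheel, 50 mm above the bench, at (-35, -30) in the fixture's frame, axes as the fixture's. The wheel stands upright on a level axle along the fixture's x; it is 24 mm wide and 66 mm across over its 24 round ribs (each stands 2 mm proud; a few are yellow). Two aluminium brackets hold the axle beside the wheel's two faces, tops 58 mm above the bench.
- wheel_top (a point): highest point of the wheel's rim, 83 mm above the bench, fixed to the fixture (it does not turn), axes as the fixture's: the place for the fingertip. Drag the top of the rim along the fixture's +y and the jaw closes; along -y and it opens. About 1.5 N at the rim turns it, a light press of some 5 N gives enough grip; it stays where it is left.
- wheel (a joint): angle of the wheel, rad, growing as the gap closes; end stops near -0.4 and 5.0. A pinion moves the jaw 8 mm per rad, so 33 mm of rim travel moves the jaw 8 mm.
- jaw: blue sliding jaw with a brass face, 50 mm in x, 30 in y, its top 60 mm above the bench; origin on the bench level under its middle at fixture x = 0 (the block is at x +5 to +55), axes as the fixture's. Driven by the wheel only, not to be pushed.
- pointer (a point): tip of the jaw's small black pointer, 6 mm wide, lying over the white strip, 26 mm above the bench; axes as the fixture's; moves along y with the jaw
- mark_line (a point): end of the red gauge mark (6 mm wide in y, 14 long in x, 10 high, its top 26 mm above the bench, fixed on the white strip) that faces the pointer's tip, on its centre line; axes as the fixture's. The pointer is set when pointer and mark have the same y in the fixture's frame. At the start the mark lies 7 to 30 mm further along +y than the pointer.
- lock_top (a point): middle of the top of the orange lock button, 28 mm across, 48 mm above the bench when up, at (-35, 85) in the fixture's frame; moves with the button
- lock (a joint): travel of the lock button, m: 0 up, 0.010 fully down on its stop. It slides straight down against about 4 N of friction and stays where it is left.
- tape: blue roll of tape, 90 mm across, 24 high, lying flat left of the fixture; loose, not part of the job; origin under its middle
- glue: small white glue bottle, 36 mm across, 85 high, standing right of the fixture; loose, not part of the job; origin under its middle
- coupler: brass pipe coupler, 32 mm across, 36 high, standing on the bench in front of the fixture; loose, not part of the job; origin under its middle
- nipple: small brass nipple, 20 mm across, 30 high, standing on the fixture's plate between wheel and button; loose, not part of the job; origin under its middle
- shade: black conical lamp shade, 140 mm across the foot, 130 high, standing at the left; loose, not part of the job; origin under its middle
- driver: red-handled screwdriver, 200 mm long, lying along its own x at the right; loose, not part of the job
- clip: shallow orange tray, 50 x 70 x 22 mm, right of the fixture; loose, not part of the job; origin under its middle

How it is judged:
By the outcome, as a careful person would: the job done as asked, in the order asked, and still so for the second after the job is handed in, with the robot touching nothing.
It also fails if it takes over 51 s, if anything falls off the work surface, if the arm or the gripper's body presses on something with over 40 N, if the wrist force passes 120 N, or if a joint passes its speed limit or range.

## Working session

There is one attempt and no reset: what is moved stays moved. The work goes in short steps, Python scripts to look and compute and a tool call to move; the robot and the scene stay as the last step left them, time stands still between calls to the robot, and variables do not carry over. Pictures are saved under pics/ and viewed, and the job is handed in when it is done.

Besides the shell and the picture viewer there is one more tool, called after "Call:" as name(argument=value, ...), one argument or row to a line, values as JSON. drive_tool: Moves the arm, as the interface text tells. Its arguments: {"type":"object","properties":{"plan":{"type":"array"},"fingers":{"type":"number"}},"required":["plan"]}

```bash
ls; mkdir -p pics
cat > h.py <<'E'
import numpy as np, cv2
from bench import arm
def snap(n,f):
    d=arm.get_image(n); cv2.imwrite(f"pics/{f}.png",cv2.cvtColor(d["image"],cv2.COLOR_RGB2BGR))
    np.savez(f"pics/{f}.npz",**{k:np.array(d[k]) for k in("image","K","R","t")}); return d
def ld(f): return dict(np.load(f"pics/{f}.npz"))
def ray(d,u,v):
    K,R,t=np.array(d["K"]),np.array(d["R"]),np.array(d["t"]).ravel()
    return -R.T@t, R.T@np.linalg.solve(K,np.array([u,v,1.]))
def onz(d,u,v,z):
    c,r=ray(d,u,v); return c+r*(z-c[2])/r[2]
def proj(d,X):
    p=np.array(d["K"])@(np.array(d["R"])@np.array(X,float)+np.array(d["t"]).ravel()); return p[:2]/p[2]
E
python3 - <<'E'
from h import *
s=arm.read_state(); print(s)
for n in("scene","top","wrist"):
    d=snap(n,n+"0")
    print(n,d["K"],d["R"],d["t"])
E
```

```text
pics
{'clock': 0.0, 'joints': array([ 1.50657644e+00,  3.85559021e-01,  6.62935407e-03, -5.04695917e-04,
       -1.19398188e+00, -2.58635685e-01]), 'joint_vel': array([-0.00049361,  0.00150121,  0.00055761,  0.00018908,  0.00013301,
       -0.00061423]), 'joint_efforts': array([ 1.38133109e-04, -3.92290914e+01,  1.88402975e+01,  4.18638647e+00,
       -4.59129267e-03, -5.21995418e-06]), 'position': array([198.07243648, 592.17603736, 231.32061799]), 'ee_rot': array([ 9.86983257e-01, -1.60819390e-01, -1.30791964e-04,  1.07537891e-03]), 'contact_force': array([-0.06854607,  0.12593093,  0.84587256]), 'wrist_torque': array([-0.03634418, -0.0422179 ,  0.00311807]), 'gripper_width': 85.02033859065824}
scene [[459.41730832   0.         280.15662035]
 [  0.         459.41730832 212.24148429]
 [  0.           0.           1.        ]] [[ 0.85456613  0.51924637  0.00999692]
 [ 0.28601836 -0.45448239 -0.84358714]
 [-0.43348613  0.7237603  -0.53689925]] [-468.68893266 -102.66849565 1539.8545449 ]
top [[427.86714913   0.         287.18656628]
 [  0.         427.86714913 209.16683131]
 [  0.           0.           1.        ]] [[-6.15760456e-02 -9.98102368e-01  2.32219580e-04]
 [-9.77367687e-01  6.02496780e-02 -2.02786538e-01]
 [ 2.02387732e-01 -1.27137570e-02 -9.79222940e-01]] [  26.1742154   549.07209678 1509.19620453]
wrist [[325.1922621    0.         278.92787997]
 [  0.         325.1922621  206.72353034]
 [  0.           0.           1.        ]] [[-0.31799367 -0.94809204  0.00123046]
 [-0.90248551  0.30309424  0.30602908]
 [-0.29051668  0.09620483 -0.95202137]] [625.29849965 -39.92886294 380.1345912 ]
```

View pics/scene0.png

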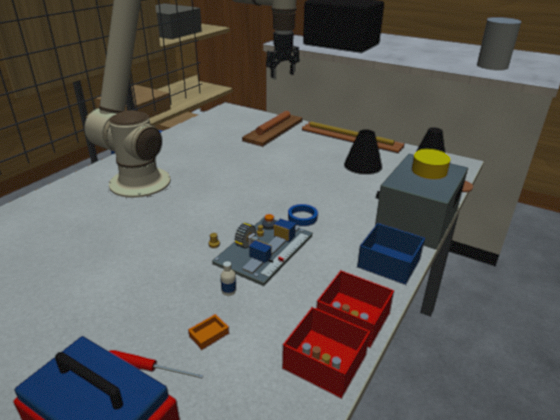

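View pics/top0.png

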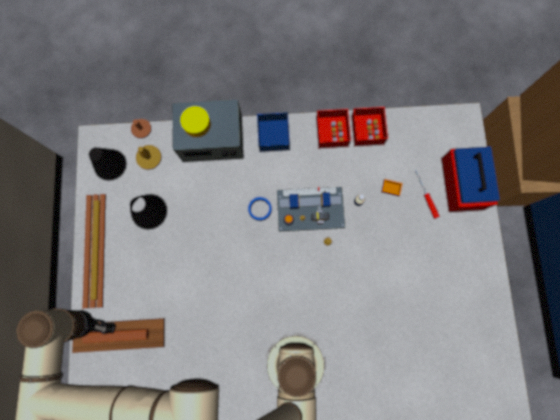

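View pics/wrist0.png

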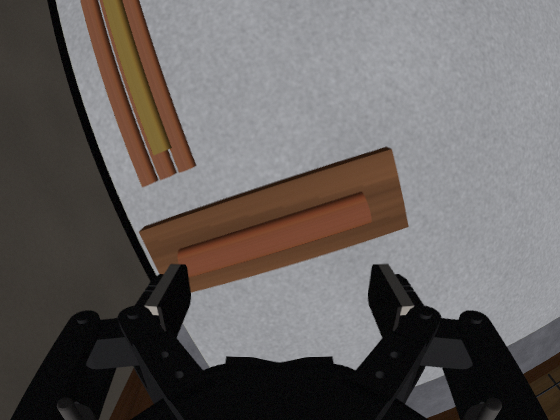

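The scene shows the fixture near (262,247). In the top view it is near (310,208), with the orange button at (289,219), the wheel at (320,215), and the white strip on the far side. Zooming in to measure.

Run:
```python
from h import *
a=cv2.imread("pics/top0.png")[175:255,265:375]; a=cv2.resize(a,None,fx=5,fy=5,interpolation=cv2.INTER_CUBIC)
b=cv2.imread("pics/scene0.png")[195:295,200:330]; b=cv2.resize(b,None,fx=5,fy=5,interpolation=cv2.INTER_CUBIC)
cv2.imwrite("pics/topz.png",a);cv2.imwrite("pics/scenez.png",b)
d=ld("top0")
# rough corners of plate
for u,v in[(277,189),(342,187),(345,229),(280,231),(289,219),(328,241)]: print(onz(d,u,v,15).round())
```

```text
[639.  26.  15.]
[ 631. -221.   15.]
[ 470. -218.   15.]
[477.  24.  15.]
[520. -13.  15.]
[ 429. -152.   15.]
```

View pics/topz.png

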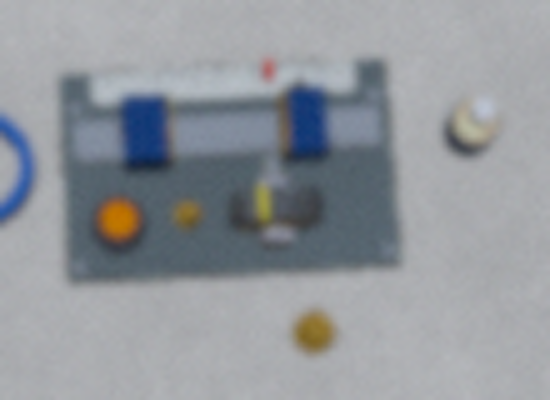

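View pics/scenez.png

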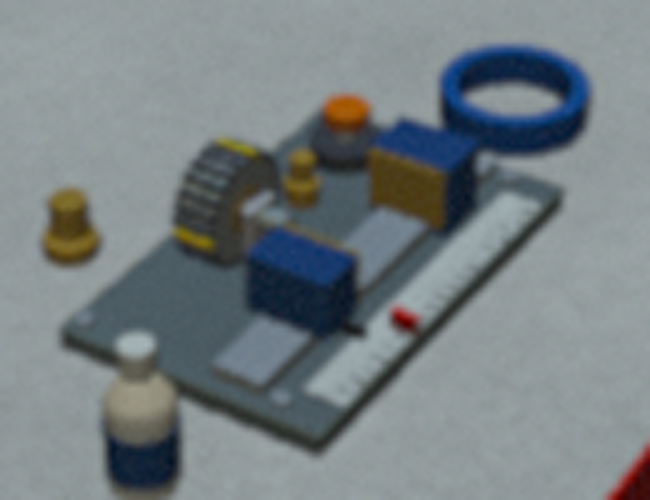

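```bash
cat >> h.py <<'E'
from scipy.spatial.transform import Rotation as Ro
def tool(): 
    s=arm.read_state(); return np.array(s["position"]),Ro.from_quat(s["ee_rot"]).as_matrix()
def camtool(d,p,R):
    c=-d["R"].T@d["t"].ravel(); return R.T@(c-p), R.T@d["R"].T
def fray(d,u,v):
    K,R,t=d["K"],d["R"],d["t"].ravel()
    x=np.array([(u-K[0,2]),(v-K[1,2])]); r=np.hypot(*x); th=r/K[0,0]
    n=np.array([*(x/max(r,1e-9)*np.sin(th)),np.cos(th)]); return -R.T@t,R.T@n
def fonz(d,u,v,z):
    c,r=fray(d,u,v); return c+r*(z-c[2])/r[2]
def fproj(d,X):
    p=d["R"]@np.array(X,float)+d["t"].ravel(); th=np.arctan2(np.hypot(p[0],p[1]),p[2]); q=p[:2]/np.hypot(p[0],p[1])*th*d["K"][0,0]
    return q+d["K"][:2,2]
E
python3 - <<'E'
from h import *
p,R=tool(); d=ld("wrist0")
print(camtool(d,p,R)); print(R)
target=np.array([470,-97,231.3])
print("shift tool",R.T@(target-p))
E
```

```text
(array([  78.86942864,   -0.90018908, -141.74215043]), array([[-7.40139437e-04, -9.51982108e-01, -3.06152770e-01],
       [ 9.99999651e-01, -5.86058418e-04, -5.95199743e-04],
       [ 3.87196098e-04, -3.06153103e-01,  9.51982210e-01]]))
[[ 9.48327898e-01 -3.17291734e-01 -3.91094825e-04]
 [-3.17291949e-01 -9.48326599e-01 -1.57504913e-03]
 [ 1.28864445e-04  1.61775427e-03 -9.99998683e-01]]
shift tool [476.56016328 567.42998876   1.27494587]
```

Call:
drive_tool(
  plan=[
    [[0.04,0.047,0],0],
    [[0.04,0.047,0],0],
    [[0.04,0.047,0],0],
    [[0.04,0.047,0],0],
    [[0.04,0.047,0],0],
    [[0.04,0.047,0],0],
    [[0.04,0.047,0],0],
    [[0.04,0.047,0],0],
    [[0.04,0.047,0],0],
    [[0.04,0.047,0],0],
    [[0.04,0.047,0],0],
    [[0.04,0.047,0],0],
  ],
  fingers=1,
)

```text
clock: 1.65
position: [474.9, -96.5, 232.5]
ee_rot: [0.987, -0.161, 0.0, -0.0]
contact_force: [0.6, 0.9, -0.6]
gripper_width: -0.1
```

Call:
drive_tool(
  plan=[
    [[0,0,0],-8.3],
    [[0,0,0],-8.3],
    [[0,0,0],0],
    [[0,0,0],0],
  ],
)

```text
clock: 2.15
position: [474.4, -94.3, 232.3]
ee_rot: [1.0, -0.017, -0.0, -0.0]
contact_force: [-0.0, 0.5, 0.9]
gripper_width: -0.0
```

Run:
```python
from h import *
d=snap("wrist","w1"); s=arm.read_state(); print(s["clock"],s["position"],s["contact_force"],s["gripper_width"]); p,R=tool(); print(R.round(4))
```

```text
2.2 [474.43304454 -94.17867064 232.4149952 ] [ 0.15555532  0.49791674 -0.26296522] 0.11519773310996755
[[ 9.994e-01 -3.420e-02 -0.000e+00]
 [-3.420e-02 -9.994e-01  1.000e-04]
 [-0.000e+00 -1.000e-04 -1.000e+00]]
```

View pics/w1.png

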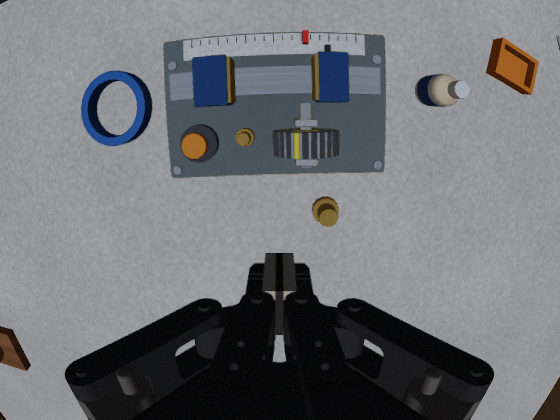

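Wrist view from above the fixture: button top at (194,145), wheel at (306,145), red mark at (305,37), pointer at (328,48), nipple at (244,137), coupler at (326,212). Next I'll extract exact points.

Run:
```python
from h import *
d=ld("w1"); im=d["image"]; hsv=cv2.cvtColor(im,cv2.COLOR_RGB2HSV)
def cent(m,box):
    u0,v0,u1,v1=box; z=np.zeros_like(m); z[v0:v1,u0:u1]=m[v0:v1,u0:u1]
    n,l,st,c=cv2.connectedComponentsWithStats(z); i=1+st[1:,4].argmax(); return c[i],st[i]
H,S,V=cv2.split(hsv)
o=cent(((H>5)&(H<20)&(S>200)&(V>150)).astype(np.uint8),(170,110,225,170)); print("btn",o,fonz(d,*o[0],48))
r=cent((((H<6)|(H>174))&(S>150)&(V>100)).astype(np.uint8),(290,20,320,55)); print("red",r,fonz(d,*r[0],26))
k=cent((V<60).astype(np.uint8),(318,38,338,52)); print("ptr",k,fonz(d,*k[0],26))
# plate corners
for n,(u,v) in dict(FL=(165,41),FR=(385,36),NR=(385,172),NL=(172,178)).items(): print(n,fonz(d,u,v,15).round(1))
a=cv2.cvtColor(im,cv2.COLOR_RGB2BGR)[20:190,155:395]; cv2.imwrite("pics/w1z.png",cv2.resize(a,None,fx=3.3,fy=3.3,interpolation=cv2.INTER_CUBIC))
```

```text
Traceback (most recent call last):
ValueError: attempt to get argmax of an empty sequence
```

```bash
cat > m.py <<'E'
from h import *
def cent(m,box):
    u0,v0,u1,v1=box; z=np.zeros_like(m); z[v0:v1,u0:u1]=m[v0:v1,u0:u1]
    n,l,st,c=cv2.connectedComponentsWithStats(z); 
    if n<2: return None
    i=1+st[1:,4].argmax(); return c[i],st[i]
def masks(im):
    H,S,V=cv2.split(cv2.cvtColor(im,cv2.COLOR_RGB2HSV))
    return dict(o=((H>8)&(H<22)&(S>170)&(V>140)).astype(np.uint8), r=(((H<7)|(H>172))&(S>130)&(V>80)).astype(np.uint8), k=(V<70).astype(np.uint8))
E
python3 - <<'E'
from m import *
d=ld("w1"); im=d["image"]; 
print(im[145,194],im[37,305],im[48,328],im[100,300])
M=masks(im)
o=cent(M["o"],(170,110,225,170)); print("btn",o,fonz(d,*o[0],48) if o else 0)
r=cent(M["r"],(290,20,320,55)); print("red",r,fonz(d,*r[0],26) if r else 0)
k=cent(M["k"],(318,38,338,52)); print("ptr",k,fonz(d,*k[0],26) if k else 0)
for n,(u,v) in dict(FL=(165,41),FR=(385,36),NR=(385,172),NL=(172,178)).items(): print(n,fonz(d,u,v,15).round(1))
a=cv2.cvtColor(im,cv2.COLOR_RGB2BGR)[20:190,155:395]; cv2.imwrite("pics/w1z.png",cv2.resize(a,None,fx=3.3,fy=3.3,interpolation=cv2.INTER_CUBIC))
E
```

```text
[163 109  44] [160  38  34] [35 32 33] [72 81 89]
btn (array([193.248394  , 145.70877944]), array([182, 134,  24,  25, 467], dtype=int32)) [517.65118577  -6.55744759  48.        ]
red (array([304.86764706,  35.82352941]), array([302,  30,   6,  13,  68], dtype=int32)) [ 628.74934479 -125.83349238   26.        ]
ptr (array([327.16216216,  48.13513514]), array([325,  45,   6,   7,  37], dtype=int32)) [ 615.06604477 -148.9357824    26.        ]
FL [638.1  29.2  15. ]
FR [ 634.2 -217.4   15. ]
NR [ 476.3 -217.    15. ]
NL [477.9  32.3  15. ]
```

View pics/w1z.png

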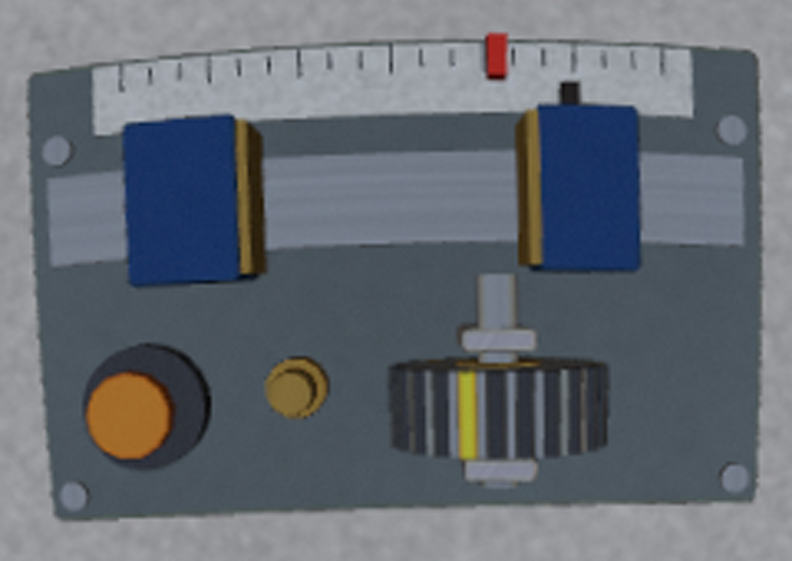

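Run:
```python
from m import *
d=ld("w1")
print(fonz(d,306,144,83), fonz(d,244,137,45))
# screws: symmetric
for u,v in[(56,151),(732,129),(735,477),(74,495)]: print(fonz(d,155+u/3.3,20+v/3.3,16).round(1))
th=np.deg2rad(-1);
```

```text
[ 518.23588128 -119.09083557   83.        ] [523.14465102 -59.48396563  45.        ]
[607.5  21.4  16. ]
[ 606.2 -206.2   16. ]
[ 485.4 -207.3   16. ]
[487.2  24.1  16. ]
```

Call:
drive_tool(
  plan=[
    [[0.022,0.02,0.02],0],
    [[0.021,0.02,0.03],0],
    [[0,0,0.03],0],
    [[0,0,0.025],0],
    [[0,0,0],0],
    [[0,0,0],0],
  ],
)

```text
clock: 2.95
position: [517.1, -135.7, 128.5]
ee_rot: [1.0, -0.016, 0.001, 0.0]
contact_force: [-0.6, 0.2, -0.7]
gripper_width: 0.1
```

Run:
```python
from m import *
d=snap("wrist","w2"); s=arm.read_state(); print(s["clock"],s["position"],s["contact_force"])
```

```text
3.0 [ 517.21668847 -135.67481775  128.85201529] [0.35376949 0.59062341 0.88250832]
```

View pics/w2.png

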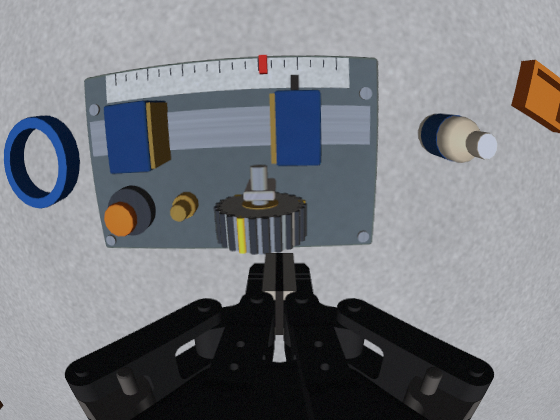

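Tip hangs at about (280,255), above and just short of the wheel in view. Pointer at (294,80) and mark at (263,63) are both visible, so I lower onto the rim.

Call:
drive_tool(
  plan=[
    [[0,0,0.01],0],
    [[0,0,0.009],0],
    [[0,0,0],0],
    [[0,0,0],0],
  ],
)

```text
clock: 3.5
position: [516.3, -135.9, 108.4]
ee_rot: [1.0, -0.017, -0.0, 0.0]
contact_force: [0.0, 1.0, 0.4]
gripper_width: -0.1
```

Call:
drive_tool(
  plan=[
    [[0,0,0.001],0],
    [[0,0,0],0],
  ],
)

```text
clock: 3.75
position: [516.3, -135.8, 107.5]
ee_rot: [1.0, -0.017, 0.0, -0.0]
contact_force: [-0.3, -0.3, 0.6]
gripper_width: 0.0
```

Call:
drive_tool(
  plan=[
    [[0,0,0.001],0],
    [[0,0,0],0],
  ],
)

```text
clock: 4.0
position: [516.1, -135.8, 106.4]
ee_rot: [1.0, -0.017, -0.0, 0.0]
contact_force: [-0.1, 0.2, 1.0]
gripper_width: 0.2
```

Call:
drive_tool(
  plan=[
    [[0,0,0.001],0],
    [[0,0,0],0],
  ],
)

```text
clock: 4.25
position: [516.1, -135.8, 105.3]
ee_rot: [1.0, -0.017, -0.0, 0.0]
contact_force: [0.2, 1.3, -0.4]
gripper_width: 0.0
```

Call:
drive_tool(
  plan=[
    [[0,0,0.001],0],
    [[0,0,0],0],
  ],
)

```text
clock: 4.5
position: [516.1, -135.8, 104.3]
ee_rot: [1.0, -0.017, -0.0, -0.0]
contact_force: [-0.5, 0.3, -0.1]
gripper_width: -0.2
```

Run:
```python
from m import *
d=snap("wrist","w3"); a=cv2.imread("pics/w3.png")[150:320,180:380]; cv2.imwrite("pics/w3z.png",cv2.resize(a,None,fx=3.5,fy=3.5,interpolation=cv2.INTER_CUBIC))
d=snap("scene","s3"); a=cv2.imread("pics/s3.png")[180:290,200:330]; cv2.imwrite("pics/s3z.png",cv2.resize(a,None,fx=5,fy=5,interpolation=cv2.INTER_CUBIC))
```

```text
(no output)
```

View pics/w3z.png

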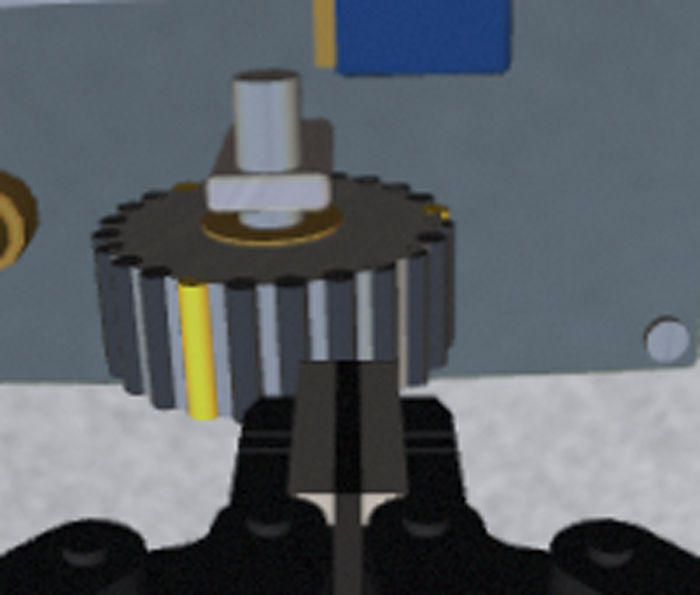

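View pics/s3z.png

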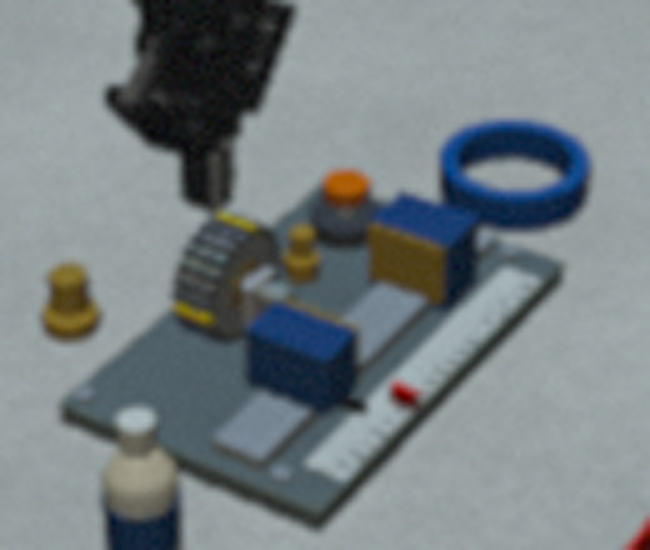

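Wrist and scene views show the tip just over the rim, still a hair clear of it. Continuing down.

Call:
drive_tool(
  plan=[
    [[0,0,0.001],0],
    [[0,0,0],0],
  ],
)

```text
clock: 4.85
position: [516.1, -135.8, 103.3]
ee_rot: [1.0, -0.017, -0.0, -0.0]
contact_force: [-0.4, -0.0, -0.6]
gripper_width: 0.2
```

Call:
drive_tool(
  plan=[
    [[0,0,0.001],0],
    [[0,0,0],0],
  ],
)

```text
clock: 5.1
position: [516.1, -135.8, 102.3]
ee_rot: [1.0, -0.017, -0.0, -0.0]
contact_force: [0.2, -0.2, -1.2]
gripper_width: -0.3
```

Call:
drive_tool(
  plan=[
    [[0,0,0.001],0],
    [[0,0,0],0],
  ],
)

```text
clock: 5.35
position: [516.1, -135.8, 101.3]
ee_rot: [1.0, -0.017, -0.0, -0.0]
contact_force: [0.8, 0.5, 0.7]
gripper_width: -0.3
```

Run:
```python
from m import *
d=snap("wrist","w4"); a=cv2.imread("pics/w4.png")[150:320,180:380]; cv2.imwrite("pics/w4z.png",cv2.resize(a,None,fx=3.5,fy=3.5,interpolation=cv2.INTER_CUBIC))
p,R=tool()
for h in (15,20,25,30):
  for y in(-8.5,0,8.5):
    print(h,y,[fproj(d,p+R@np.array([x,y,h])).round(0).tolist() for x in(-11,11)])
print(fproj(d,[518,-120,83]),fproj(d,[516,-122,83]))
```

```text
15 -8.5 [[265.0, 275.0], [265.0, 239.0]]
15 0 [[281.0, 275.0], [281.0, 239.0]]
15 8.5 [[296.0, 275.0], [297.0, 239.0]]
20 -8.5 [[266.0, 271.0], [265.0, 235.0]]
20 0 [[281.0, 271.0], [281.0, 235.0]]
20 8.5 [[296.0, 271.0], [296.0, 235.0]]
25 -8.5 [[266.0, 267.0], [265.0, 232.0]]
25 0 [[281.0, 267.0], [281.0, 232.0]]
25 8.5 [[295.0, 267.0], [296.0, 232.0]]
30 -8.5 [[266.0, 263.0], [266.0, 228.0]]
30 0 [[281.0, 263.0], [281.0, 228.0]]
30 8.5 [[295.0, 263.0], [296.0, 228.0]]
[251.6019114  252.42417607] [255.46468431 255.60575516]
```

View pics/w4z.png

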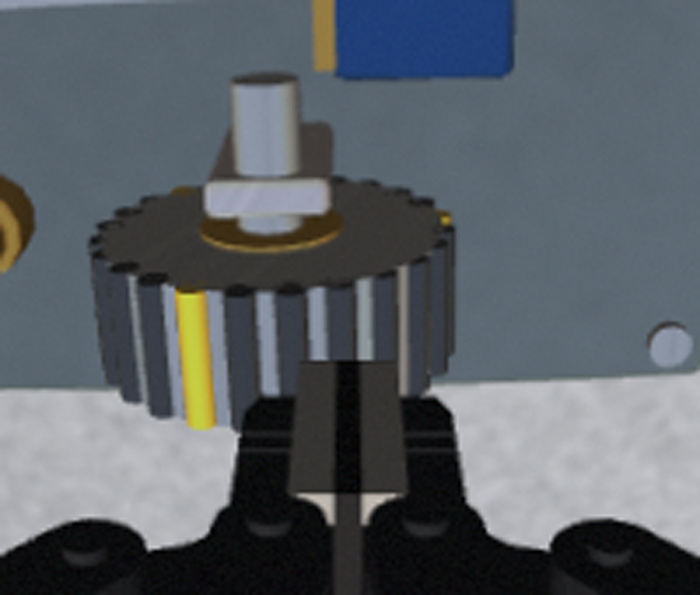

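Run:
```python
from m import *
d=ld("s3")
for z in(79,85,90,95,100,105): print(z,(proj(d,[516,-135.8,z])-[200,180])*5)
print("wheeltop",(proj(d,[516.5,-121.5,83])-[200,180])*5,"btn",(proj(d,[517.6,-6.5,48])-[200,180])*5)
```

```text
79 [210.33525136 239.35953862]
85 [209.92943006 229.65600125]
90 [209.58953793 221.52888733]
95 [209.24808191 213.36437945]
100 [208.90505119 205.16221892]
105 [208.56043483 196.92214467]
wheeltop [226.93958024 219.94549313] btn [348.47637589 175.2161133 ]
```

The scene and wrist views both put the shut tip about 15–20 mm higher than TCP−25 would give. I'll keep descending in small steps and let the force show contact.

Call:
drive_tool(
  plan=[
    [[0,0,0.002],0],
    [[0,0,0.002],0],
    [[0,0,0],0],
  ],
)

```text
clock: 5.78
position: [516.0, -135.8, 97.1]
ee_rot: [1.0, -0.017, -0.0, -0.0]
contact_force: [-0.1, 0.1, 0.3]
gripper_width: -0.2
```

Call:
drive_tool(
  plan=[
    [[0,0,0.0015],0],
    [[0,0,0.0015],0],
    [[0,0,0],0],
  ],
)

```text
clock: 6.15
position: [516.1, -135.8, 94.2]
ee_rot: [1.0, -0.017, -0.0, -0.0]
contact_force: [-0.6, -0.8, -0.8]
gripper_width: -0.2
```

Run:
```python
from m import *
d=snap("scene","s5"); a=cv2.imread("pics/s5.png")[180:290,200:330]; cv2.imwrite("pics/s5z.png",cv2.resize(a,None,fx=5,fy=5,interpolation=cv2.INTER_CUBIC))
```

```text
(no output)
```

View pics/s5z.png

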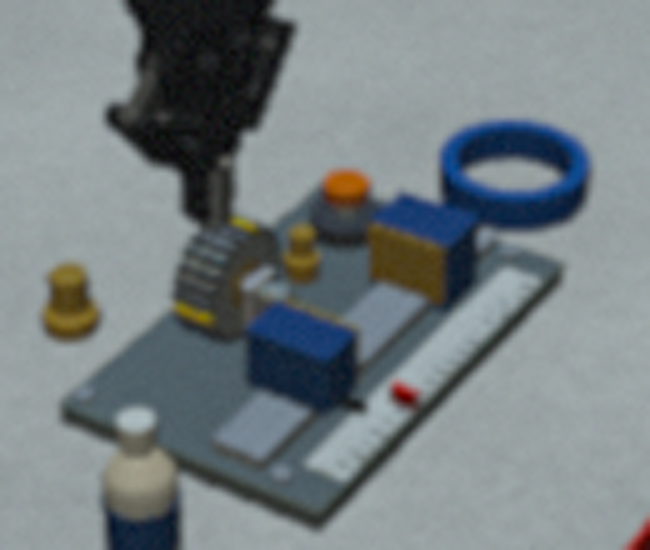

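Call:
drive_tool(
  plan=[
    [[0,0,0.0015],0],
    [[0,0,0],0],
  ],
)

```text
clock: 6.45
position: [516.1, -135.8, 92.8]
ee_rot: [1.0, -0.017, -0.0, 0.0]
contact_force: [0.3, 0.7, -0.1]
gripper_width: 0.1
```

Call:
drive_tool(
  plan=[
    [[0,0,0.0015],0],
    [[0,0,0],0],
  ],
)

```text
clock: 6.7
position: [516.1, -135.8, 91.2]
ee_rot: [1.0, -0.017, -0.0, -0.0]
contact_force: [-0.1, -0.5, 0.2]
gripper_width: -0.2
```

Call:
drive_tool(
  plan=[
    [[0,0,0.0015],0],
    [[0,0,0],0],
  ],
)

```text
clock: 6.95
position: [516.1, -135.8, 89.8]
ee_rot: [1.0, -0.017, -0.0, -0.0]
contact_force: [0.3, 0.1, -0.3]
gripper_width: 0.1
```

Call:
drive_tool(
  plan=[
    [[0,0,0.001],0],
    [[0,0,0],0],
  ],
)

```text
clock: 7.2
position: [516.2, -135.8, 88.8]
ee_rot: [1.0, -0.017, -0.0, 0.0]
contact_force: [-0.0, -0.0, -0.2]
gripper_width: -0.1
```

Call:
drive_tool(
  plan=[
    [[0,0,0.001],0],
    [[0,0,0],0],
  ],
)

```text
clock: 7.45
position: [516.1, -135.8, 87.8]
ee_rot: [1.0, -0.017, -0.0, 0.0]
contact_force: [0.1, -0.8, 0.2]
gripper_width: 0.0
```

Run:
```python
from m import *
d=snap("wrist","w6"); a=cv2.imread("pics/w6.png")[150:320,180:380]; cv2.imwrite("pics/w6z.png",cv2.resize(a,None,fx=3.5,fy=3.5,interpolation=cv2.INTER_CUBIC))
d=snap("scene","s6"); a=cv2.imread("pics/s6.png")[195:265,220:275]; cv2.imwrite("pics/s6z.png",cv2.resize(a,None,fx=8,fy=8,interpolation=cv2.INTER_CUBIC))
```

```text
(no output)
```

View pics/w6z.png

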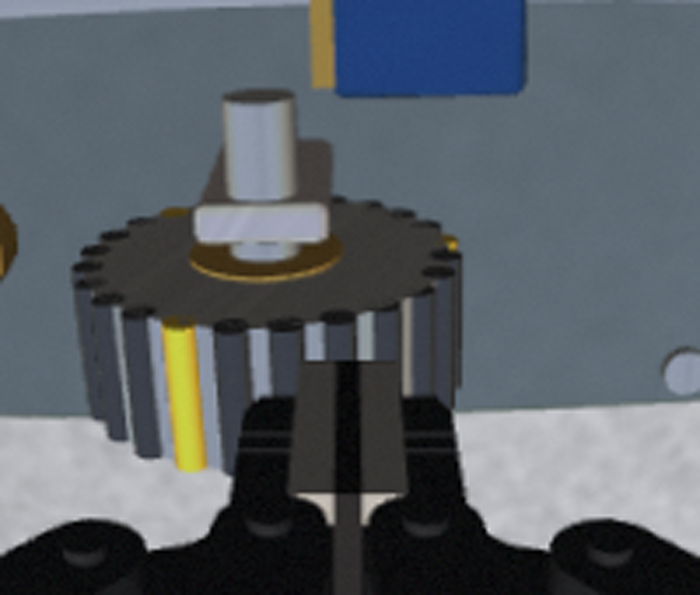

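View pics/s6z.png

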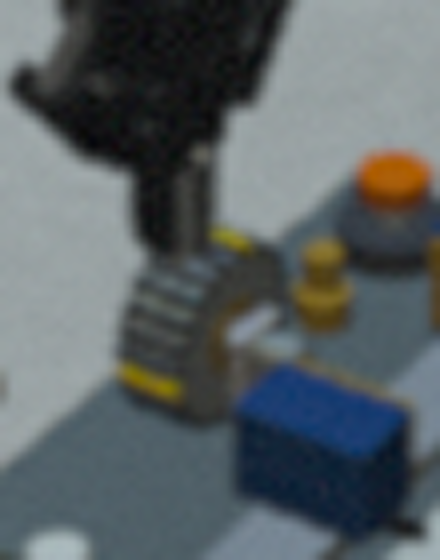

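Run:
```python
from m import *
d=ld("s6"); w=ld("w6")
for z in(63,75,80,85,90,95): print(z,(proj(d,[516,-135.8,z])-[220,195])*8,(proj(d,[527,-135.8,z])-[220,195])*8,(fproj(w,[527,-135.8,z])-[180,150])*3.5)
print(arm.read_state())
```

```text
63 [178.25063357 303.96401279] [206.32178414 314.44064933] [349.6692678  286.75766151]
75 [176.96730468 273.27851211] [205.18743995 283.68794472] [349.82315212 317.36222083]
80 [176.42843043 260.393564  ] [204.71110993 270.77437183] [349.89286789 331.32225128]
85 [175.8870881  247.44960199] [204.23258938 257.80141237] [349.96622244 346.07610754]
90 [175.34326069 234.44621974] [203.75186315 244.76865575] [350.04347865 361.68807274]
95 [174.79693106 221.38300712] [203.26891596 231.67568758] [350.12492118 378.22883148]
{'clock': 7.55, 'joints': array([ 4.67446061e-02,  3.85363031e-01, -4.04470445e-01, -1.53874794e-05,
       -7.81024549e-01,  1.49096972e+00]), 'joint_vel': array([ 0.00139713, -0.00168775, -0.0009789 ,  0.00076033,  0.00042945,
       -0.00206982]), 'joint_efforts': array([-1.79490227e-03, -3.46321034e+01,  1.42623541e+01,  3.16838913e+00,
       -1.17493928e-03,  2.46915448e-06]), 'position': array([ 516.16584853, -135.82597038,   87.89208327]), 'ee_rot': array([ 9.99863110e-01, -1.65457082e-02, -3.11301791e-05, -3.45441911e-06]), 'contact_force': array([ 0.42021186, -0.03564553,  0.40372582]), 'wrist_torque': array([-0.01402809, -0.02387186,  0.0411325 ]), 'gripper_width': -0.0372534644304698}
```

Call:
drive_tool(
  plan=[
    [[0,0,0.001],0],
    [[0,0,0.001],0],
    [[0,0,0],0],
  ],
)

```text
clock: 7.92
position: [516.1, -135.9, 85.8]
ee_rot: [1.0, -0.017, -0.0, 0.0]
contact_force: [0.2, 0.2, 0.0]
gripper_width: 0.0
```

Call:
drive_tool(
  plan=[
    [[0,0,0.001],0],
    [[0,0,0],0],
  ],
)

```text
clock: 8.18
position: [516.1, -135.8, 84.8]
ee_rot: [1.0, -0.017, -0.0, -0.0]
contact_force: [0.6, 0.2, 0.2]
gripper_width: 0.1
```

Call:
drive_tool(
  plan=[
    [[0,0,0.001],0],
    [[0,0,0],0],
  ],
)

```text
clock: 8.43
position: [516.1, -135.8, 83.8]
ee_rot: [1.0, -0.017, -0.0, 0.0]
contact_force: [-0.2, -0.3, -0.3]
gripper_width: 0.3
```

Call:
drive_tool(
  plan=[
    [[0,0,0.001],0],
    [[0,0,0],0],
  ],
)

```text
clock: 8.68
position: [516.2, -135.9, 82.9]
ee_rot: [1.0, -0.017, 0.0, 0.0]
contact_force: [0.6, 0.4, -0.4]
gripper_width: -0.1
```

Call:
drive_tool(
  plan=[
    [[0,0,0.001],0],
    [[0,0,0],0],
  ],
)

```text
clock: 8.93
position: [516.4, -136.0, 82.2]
ee_rot: [1.0, -0.016, 0.0, 0.0]
contact_force: [0.6, -2.5, 2.0]
gripper_width: -0.3
```

Contact is felt at TCP z≈82.3 (fy −2.5, fz +2), so the shut tip sits about at the TCP. I'll drag a little along +y first.

Call:
drive_tool(
  plan=[
    [[0,-0.003,0],0],
    [[0,-0.003,0],0],
    [[0,0,0],0],
  ],
)

```text
clock: 9.3
position: [516.6, -130.1, 83.1]
ee_rot: [1.0, -0.016, 0.0, 0.0]
contact_force: [-1.2, -2.7, 7.7]
gripper_width: -0.3
```

```bash
cat >> m.py <<'E'
def meas(f):
    d=snap("wrist",f); im=d["image"]; M=masks(im)
    r0=fproj(d,[628.7,-125.8,26]); k=None
    r=cent(M["r"],tuple(int(x) for x in(max(r0[0]-25,0),max(r0[1]-15,0),r0[0]+25,r0[1]+25)))
    R=fonz(d,*r[0],26)
    # pointer: dark blob on white strip at x~615, search y -160..-105
    a=fproj(d,[620,-100,26]);b=fproj(d,[611,-165,26])
    k=cent(M["k"],(int(a[0]),int(a[1])-2,int(b[0]),int(b[1])+1))
    P=fonz(d,*k[0],26) if k else None
    s=arm.read_state(); print(s["clock"],s["position"].round(1),s["contact_force"].round(1))
    print("red",r[0].round(1),r[1],R.round(1)); print("ptr",k and (k[0].round(1),k[1]),P)
    if P is not None:
        D=R-P; print("gap y_f",D[1]+np.sin(np.deg2rad(.7))*D[0])
    return d
E
python3 -c "
from m import *
meas('w7')"
```

```text
9.35 [ 516.6 -130.1   83.1] [-2.4 -2.6  8. ]
red [267.9  52.8] [263  42  11  23 216] [ 628.6 -126.3   26. ]
ptr (array([304.5,  73.5]), array([300,  67,  10,  14, 125], dtype=int32)) [ 615.10012566 -147.80617695   26.        ]
gap y_f 21.65468601822714
```

View pics/w7.png

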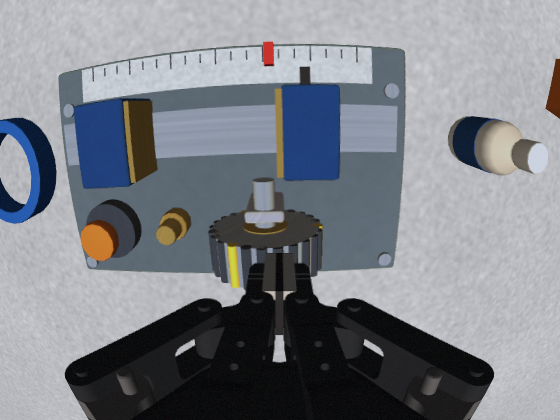

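View: the pointer (305,74) has moved toward the mark (268,53), and the fingertip is at (280,255) on the rim. The gap went from 23.2 to 21.7 mm, as rim/4 predicts. Continuing the stroke.

Call:
drive_tool(
  plan=[
    [[0,-0.004,0],0],
    [[0,-0.004,0],0],
    [[0,-0.004,0],0],
    [[0,-0.004,0],0],
    [[0,-0.004,0],0],
    [[0,0,0],0],
  ],
)

```text
clock: 10.1
position: [517.1, -109.3, 82.0]
ee_rot: [1.0, -0.016, 0.0, -0.0]
contact_force: [-0.7, 0.4, 4.2]
gripper_width: 0.1
```

```bash
python3 -c "
from m import *
meas('w8')"
```

```text
10.15 [ 517.1 -109.3   82. ] [-1.8  2.4  4. ]
red [302.8  52.8] [298  42  11  23 233] [ 628.3 -126.2   26. ]
ptr (array([330.9,  74.3]), array([326,  68,  11,  14, 130], dtype=int32)) [ 614.9294306 -142.7664894   26.       ]
gap y_f 16.706811793654786
```

Call:
drive_tool(
  plan=[
    [[0,0,-0.008],0],
    [[0,0.013,0],0],
    [[0,0.013,0],0],
    [[0,0,0.004],0],
    [[0,0,0.004],0],
    [[0,0,0],0],
  ],
)

```text
clock: 10.9
position: [515.9, -136.1, 81.6]
ee_rot: [1.0, -0.016, -0.001, 0.0]
contact_force: [-0.3, -1.7, 1.1]
gripper_width: 0.0
```

Call:
drive_tool(
  plan=[
    [[0,-0.004,0],0],
    [[0,-0.004,0],0],
    [[0,-0.004,0],0],
    [[0,-0.004,0],0],
    [[0,-0.004,0],0],
    [[0,-0.004,0],0],
    [[0,-0.002,0],0],
    [[0,0,0],0],
  ],
)

```text
clock: 11.9
position: [517.1, -109.4, 81.9]
ee_rot: [1.0, -0.016, -0.0, -0.0]
contact_force: [-1.8, 1.3, 3.8]
gripper_width: 0.5
```

```bash
python3 -c "
from m import *
meas('w9')"
```

```text
11.95 [ 517.1 -109.4   81.9] [-1.5  2.5  3.5]
red [302.6  52.4] [298  41  11  23 225] [ 628.5 -126.2   26. ]
ptr (array([320.5,  74.5]), array([316,  68,  10,  14, 139], dtype=int32)) [ 614.7921907  -136.48531555   26.        ]
gap y_f 10.496378513953488
```

Same stroke again (the gap fell by 6.2 mm).

Call:
drive_tool(
  plan=[
    [[0,0,-0.008],0],
    [[0,0.013,0],0],
    [[0,0.013,0],0],
    [[0,0,0.004],0],
    [[0,0,0.004],0],
    [[0,0,0],0],
  ],
)

```text
clock: 12.7
position: [516.0, -136.1, 81.7]
ee_rot: [1.0, -0.016, -0.0, 0.0]
contact_force: [-0.4, -1.4, -0.2]
gripper_width: -0.1
```

Call:
drive_tool(
  plan=[
    [[0,-0.004,0],0],
    [[0,-0.004,0],0],
    [[0,-0.004,0],0],
    [[0,-0.004,0],0],
    [[0,-0.004,0],0],
    [[0,-0.004,0],0],
    [[0,-0.002,0],0],
    [[0,0,0],0],
  ],
)

```text
clock: 13.7
position: [517.1, -109.4, 81.9]
ee_rot: [1.0, -0.016, 0.0, -0.0]
contact_force: [-0.5, 1.0, 3.4]
gripper_width: -0.1
```

```bash
python3 -c "
from m import *
meas('w10')"
```

```text
13.75 [ 517.1 -109.4   81.9] [-1.2  1.1  3. ]
red [302.5  52.5] [298  42  10  22 220] [ 628.5 -126.1   26. ]
ptr (array([309.9,  74.1]), array([306,  67,   9,  15, 133], dtype=int32)) [ 615.04436606 -130.15297992   26.        ]
gap y_f 4.189744268540955
```

Call:
drive_tool(
  plan=[
    [[0,0,-0.008],0],
    [[0,0.011,0],0],
    [[0,0.011,0],0],
    [[0,0,0.004],0],
    [[0,0,0.004],0],
    [[0,0,0],0],
  ],
)

```text
clock: 14.5
position: [516.3, -132.8, 83.5]
ee_rot: [1.0, -0.016, -0.0, 0.001]
contact_force: [-4.1, -3.0, 11.1]
gripper_width: 0.3
```

Call:
drive_tool(
  plan=[
    [[0,-0.003,0],0],
    [[0,-0.003,0],0],
    [[0,-0.003,0],0],
    [[0,-0.003,0],0],
    [[0,0,0],0],
    [[0,0,0],0],
  ],
)

```text
clock: 15.25
position: [516.5, -120.4, 83.8]
ee_rot: [1.0, -0.016, -0.0, 0.001]
contact_force: [-4.4, -0.6, 13.6]
gripper_width: -0.1
```

Run:
```python
from m import *
d=meas('w11')
im=cv2.cvtColor(d["image"],cv2.COLOR_RGB2BGR); cv2.imwrite("pics/w11z.png",cv2.resize(im[35:105,200:400],None,fx=4,fy=4,interpolation=cv2.INTER_CUBIC))
```

```text
15.3 [ 516.5 -120.4   83.8] [-4.9 -1.  13.6]
red [284.   52.1] [279  41  10  23 206] [ 628.6 -126.3   26. ]
ptr (array([286.5,  73.5]), array([283,  67,   8,  14, 112], dtype=int32)) [ 615.19163013 -127.32270872   26.        ]
gap y_f 1.2255640945563873
```

View pics/w11.png

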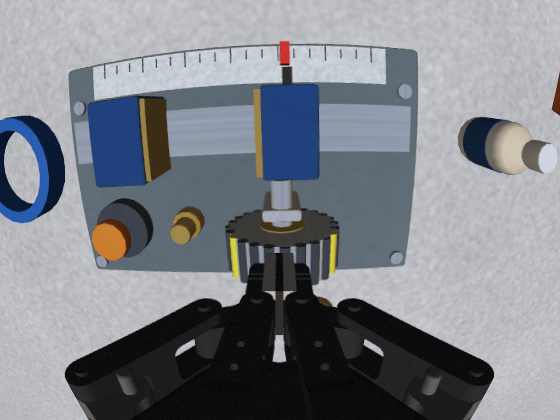

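View pics/w11z.png

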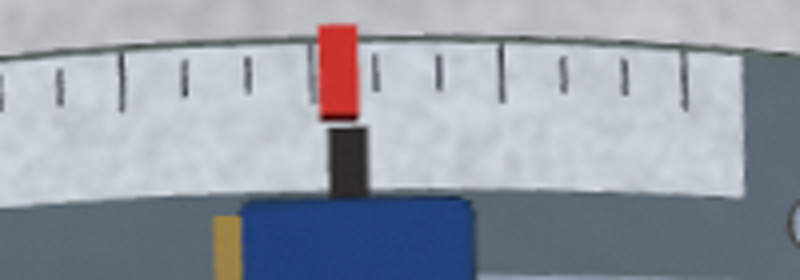

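Pointer (286.5,73.5) is almost under the mark (284,52), with about 1.2 mm left. I need the fixture's yaw for the last bit, so I'll get it from the screw heads and the long plate edges.

Run:
```python
from m import *
for f,px in (("w11",[(79,107),(405,91),(396,258),(102,262)]),("w1",[(172,66),(377,59),(378,165),(177,170)])):
    d=ld(f); g=cv2.cvtColor(d["image"],cv2.COLOR_RGB2GRAY)
    P=[]
    for u,v in px:
        w=g[v-9:v+10,u-9:u+10].astype(float); m=(w>(np.median(w)+20)); 
        n,l,st,c=cv2.connectedComponentsWithStats(m.astype(np.uint8)); 
        i=1+np.argmin(np.hypot(*(c[1:]-9).T)); q=c[i]+[u-9,v-9]; P.append(fonz(d,*q,17)[:2]); print(f,q.round(1),st[i][4],P[-1].round(1))
    P=np.array(P)
    for a,b in((1,0),(2,3)):
        e=P[a-0]*0+P[b]-P[a]; print("yaw y",np.rad2deg(np.arctan2(-e[0],e[1])),np.linalg.norm(e))
    for a,b in((3,0),(2,1)):
        e=P[b]-P[a]; print("yaw x",np.rad2deg(np.arctan2(e[1],e[0])),np.linalg.norm(e))
    print("origin?",P.mean(0))
# red edges & plate edges via far edge line in w1 : button-based too
d=ld("w1")
im=d["image"].astype(int)
# far edge of plate columns 170..290,320..380
g=cv2.GaussianBlur(cv2.cvtColor(d["image"],cv2.COLOR_RGB2GRAY),(3,3),0).astype(float)
for nm,cols,lo,hi,sg in(("near",range(180,380,4),160,190,1),):
    pts=[]
    for u in cols:
        gr=np.diff(g[lo:hi,u]); v=lo+gr.argmax()+.5; pts.append(fonz(d,u,v,15)[:2])
    pts=np.array(pts); 
    vx,vy,_,_=cv2.fitLine(pts.astype(np.float32),cv2.DIST_HUBER,0,.01,.01).ravel(); print(nm,np.rad2deg(np.arctan(-vx/vy)))
```

```text
w11 [ 78.4 108. ] 112 [607.9  22. ]
w11 [404.9  90.9] 158 [ 606.1 -205.8]
w11 [396.3 257.9] 105 [ 485.3 -206.8]
w11 [ 98.1 267.1] 86 [481.5  29.7]
yaw y -0.458696319077093 227.81153688775538
yaw y 0.9145310970947615 236.57820319939336
yaw x -3.47744292633612 126.68209910204662
yaw x 0.5024753481383452 120.85370728516948
origin? [545.1945378  -90.20233377]
w1 [171.6  65.3] 55 [607.9  21.5]
w1 [376.5  58.9] 57 [ 606.2 -205.6]
w1 [377.1 164.2] 42 [ 486.  -206.2]
w1 [176.8 170. ] 44 [487.4  24.5]
yaw y -0.44176826490300036 227.0892043073987
yaw y -0.34263806251761775 230.67239815613442
yaw x -1.420020734982785 120.60066585304222
yaw x 0.2846617464887878 120.19365095707079
origin? [546.88131912 -91.46391995]
near -0.39280847
```

Call:
drive_tool(
  plan=[
    [[0,-0.002,0],0],
    [[0,-0.002,0],0],
    [[0,0,0],0],
    [[0,0,0],0],
  ],
)

```text
clock: 15.8
position: [516.5, -116.2, 83.7]
ee_rot: [1.0, -0.016, -0.0, 0.001]
contact_force: [-4.9, -0.4, 13.4]
gripper_width: -0.2
```

```bash
sed -i 's/deg2rad(.7)/deg2rad(.45)/' m.py
python3 - <<'E'
from m import *
d=meas('w12')
E
```

```text
15.85 [ 516.5 -116.3   83.7] [-4.9  0.1 14.1]
red [291.1  52. ] [286  41  11  23 229] [ 628.6 -126.3   26. ]
ptr (array([292. ,  73.5]), array([288,  67,   9,  14, 126], dtype=int32)) [ 615.12317792 -126.42278139   26.        ]
gap y_f 0.19685191524886314
```

Call:
drive_tool(
  plan=[
    [[0,-0.0008,0],0],
    [[0,0,0],0],
    [[0,0,-0.006],0],
    [[0,0,-0.006],0],
    [[0,0,0],0],
  ],
)

```text
clock: 16.48
position: [517.2, -114.9, 94.2]
ee_rot: [1.0, -0.016, 0.0, -0.0]
contact_force: [0.3, 0.3, 0.1]
gripper_width: -0.1
```

Run:
```python
from m import *
d=meas('w13')
g=cv2.cvtColor(d["image"],cv2.COLOR_RGB2HSV).astype(float)
im=d["image"].astype(float)
# subpixel edges: red rows via saturation, pointer rows via value
def edges(prof,off):
    lo,hi=np.percentile(prof,15),prof.max(); t=(lo+hi)/2; i=np.where(prof>t)[0]; a,b=i[0],i[-1]
    return off+a-(prof[a]-t)/(prof[a]-prof[a-1]), off+b+(prof[b]-t)/(prof[b]-prof[b+1])
r=fproj(d,[628.6,-126.3,26]); u0=int(r[0])-18
R=[];P=[]
for v in range(int(r[1])-5,int(r[1])+6):
    e=edges(im[v,u0:u0+40,0]-im[v,u0:u0+40,2],u0); R.append(fonz(d,sum(e)/2,v,26)); 
k=fproj(d,[615.1,-126.2,26])
for v in range(int(k[1])-4,int(k[1])+4):
    e=edges(255-im[v,u0:u0+40].mean(1),u0); P.append(fonz(d,sum(e)/2,v,26)); w=e
R=np.array(R);P=np.array(P);print(R.std(0),P.std(0),R.mean(0),P.mean(0))
D=R.mean(0)-P.mean(0); print("gap",D[1]+np.sin(np.deg2rad(.45))*D[0])
print("own axis slopes",np.polyfit(R[:,0],R[:,1],1),np.polyfit(P[:,0],P[:,1],1))
im=cv2.cvtColor(d["image"],cv2.COLOR_RGB2BGR); cv2.imwrite("pics/w13z.png",cv2.resize(im[35:115,200:400],None,fx=4,fy=4,interpolation=cv2.INTER_CUBIC))
```

```text
16.525 [ 516.9 -114.9   93.8] [-0.1  0.4 -0.3]
red [292.5  55.9] [288  45  10  22 211] [ 628.4 -126.3   26. ]
ptr (array([293.,  76.]), array([289,  70,   9,  13, 117], dtype=int32)) [ 615.27084564 -126.16536502   26.        ]
gap y_f -0.003518704145331633
[2.09514537 0.022991   0.        ] [1.4948927  0.04373968 0.        ] [ 629.06506107 -126.32995249   26.        ] [ 615.59973462 -126.08319686   26.        ]
gap -0.1410002939430165
own axis slopes [-9.46102411e-03 -1.20378353e+02] [ 9.50231768e-03 -1.31932821e+02]
```

View pics/w13z.png

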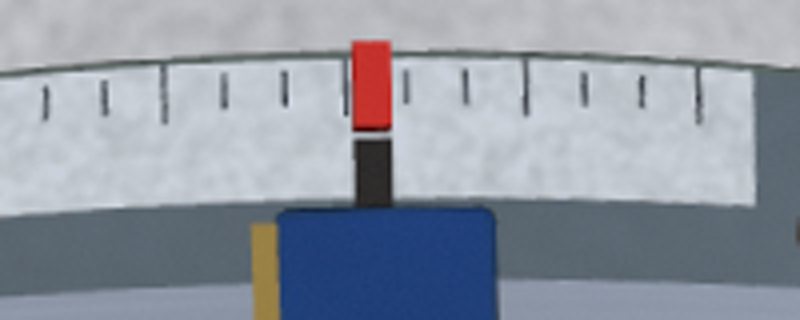

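Tip lifted clear. The pointer's black bar sits in line with the red mark at (372,88)/(374,172) in the zoom, and two estimates put the gap at 0.0 and −0.14 mm. Next is the lock button.

Call:
drive_tool(
  plan=[
    [[0,0,-0.01],0],
    [[-0.001,-0.036,0],0],
    [[-0.001,-0.036,0],0],
    [[-0.001,-0.036,0],0],
    [[0,0,0.015],0],
    [[0,0,0.015],0],
    [[0,0,0],0],
    [[0,0,0],0],
  ],
)

```text
clock: 17.52
position: [517.5, -7.8, 73.8]
ee_rot: [1.0, -0.017, -0.0, 0.0]
contact_force: [-0.7, 1.0, -0.1]
gripper_width: -0.1
```

Run:
```python
from m import *
d=meas('w14')
o=cent(masks(d["image"])["o"],(240,180,340,300)); print(o, fonz(d,*o[0],48)); p,R=tool(); print([fproj(d,p+R@np.array([x,y,0])).round() for x,y in((11,0),(-11,0))], fproj(d,[517.6,-6.6,48]))
```

```text
17.575 [517.7  -7.6  74. ] [ 0.2  0.1 -0.1]
red [461.5  61.1] [457  51   9  22 169] [ 628.6 -126.5   26. ]
ptr (array([460.,  85.]), array([444,  75,  27,  19, 204], dtype=int32)) [ 612.75922352 -125.02944575   26.        ]
gap y_f -1.3732895782823837
(array([277.88615665, 243.02367942]), array([ 255,  227,   47,   36, 1098], dtype=int32)) [521.2695297   -6.40526214  48.        ]
[array([280., 251.]), array([280., 290.])] [278.46105534 248.88010379]
```

View pics/w14.png

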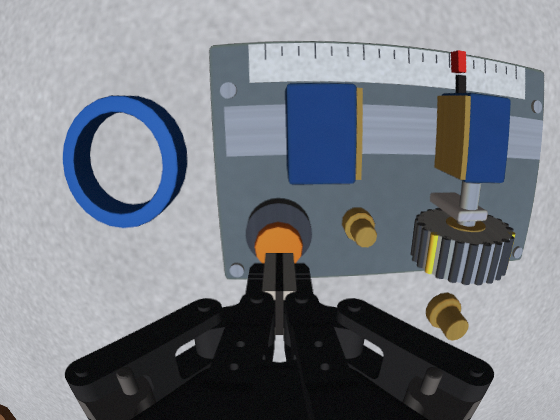

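The tip covers the middle of the orange button at (278,245). The pointer reading in this oblique view picked up jaw pixels, so I ignore it. Pressing down.

Call:
drive_tool(
  plan=[
    [[0,0,0.008],0],
    [[0,0,0.008],0],
    [[0,0,0.006],0],
    [[0,0,0.002],0],
    [[0,0,0.002],0],
    [[0,0,0],0],
  ],
)

```text
clock: 18.32
position: [517.7, -6.9, 48.0]
ee_rot: [1.0, -0.017, 0.0, -0.0]
contact_force: [0.1, 0.0, 0.2]
gripper_width: 0.3
```

Call:
drive_tool(
  plan=[
    [[0,0,0.002],0],
    [[0,0,0.002],0],
    [[0,0,0.002],0],
    [[0,0,0],0],
  ],
)

```text
clock: 18.82
position: [517.8, -6.9, 41.8]
ee_rot: [1.0, -0.017, 0.0, -0.0]
contact_force: [0.4, 0.1, 1.7]
gripper_width: 0.2
```

Call:
drive_tool(
  plan=[
    [[0,0,0.002],0],
    [[0,0,0.001],0],
    [[0,0,0],0],
  ],
)

```text
clock: 19.2
position: [517.8, -6.9, 39.2]
ee_rot: [1.0, -0.016, 0.0, -0.0]
contact_force: [-1.1, 0.9, 4.2]
gripper_width: 0.0
```

Call:
drive_tool(
  plan=[
    [[0,0,0.001],0],
    [[0,0,0.001],0],
    [[0,0,0],0],
  ],
)

```text
clock: 19.58
position: [517.9, -6.9, 39.0]
ee_rot: [1.0, -0.016, 0.001, 0.0]
contact_force: [-5.8, 1.7, 18.2]
gripper_width: 0.3
```

Call:
drive_tool(
  plan=[
    [[0,0,0.001],0],
    [[0,0,0.001],0],
    [[0,0,0],0],
  ],
)

```text
clock: 19.95
position: [517.9, -6.9, 38.9]
ee_rot: [1.0, -0.016, 0.001, 0.0]
contact_force: [-9.2, 2.6, 30.2]
gripper_width: 0.2
```

Call:
drive_tool(
  plan=[
    [[0,0,0.001],0],
    [[0,0,0.001],0],
    [[0,0,0],0],
  ],
)

```text
clock: 20.32
position: [518.0, -6.9, 38.7]
ee_rot: [1.0, -0.015, 0.001, 0.0]
contact_force: [-13.8, 2.7, 42.8]
gripper_width: -0.1
```

A hard stop at z≈39 (force climbs steeply), so the button is down. Retracting and checking.

Call:
drive_tool(
  plan=[
    [[0,0,-0.01],0],
    [[0,0,-0.025],0],
    [[0,0,-0.03],0],
    [[-0.015,0.04,-0.02],0],
    [[-0.015,0.04,-0.02],0],
    [[0,0.03,0],0],
    [[0,0,0],0],
    [[0,0,0],0],
  ],
)

```text
clock: 21.32
position: [483.4, -115.8, 137.2]
ee_rot: [1.0, -0.017, -0.001, -0.0]
contact_force: [0.9, 0.3, 0.4]
gripper_width: -0.2
```

Run:
```python
from m import *
d=meas('w15')
p=fproj(d,[517.6,-6.6,38]); u,v=p.astype(int)
o=cent(masks(d["image"])["o"],(u-40,v-40,u+40,v+40)); print(o,p,fproj(d,[517.6,-6.6,48]))
```

```text
21.375 [ 483.6 -115.5  137.3] [ 0.8 -0.  -0.5]
red [287.4  22.1] [284  14   8  17 134] [ 628.5 -126.2   26. ]
ptr (array([287.9,  35.7]), array([285,  31,   7,  11,  73], dtype=int32)) [ 617.31973729 -126.16232279   26.        ]
gap y_f 0.048061264335688664
(array([142.8543956 , 172.08791209]), array([129, 156,  29,  32, 728], dtype=int32)) [142.72427906 172.35098098] [137.77757958 175.07562193]
```

View pics/w15.png

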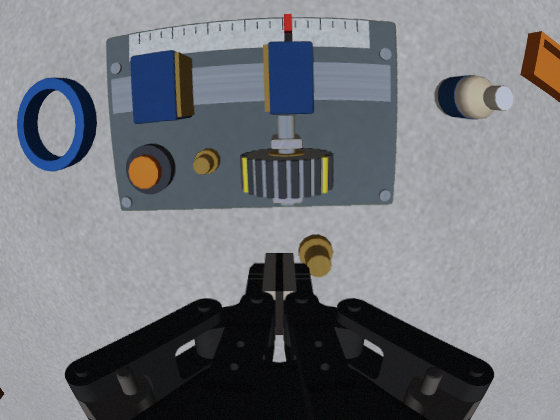

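The button centre at (142.9,172.1) matches its 38 mm down position, predicted at (142.7,172.4). The pointer and mark are in line (gap 0.05 mm). The nipple at (206,161) and coupler at (317,250) stand undisturbed, and the arm is clear.

```bash
python3 -c "
from bench import arm
print(arm.job_done())"
```

```text
the job is handed in; nothing more can be done
None
```

I closed the jaw by rolling the wheel with the shut fingertips in four strokes, lifting between them. Then I pressed the orange lock button down onto its stop, backed the arm off and handed the job in at about 21.4 s.

**Pointer:** three checks with the tip off the wheel gave a pointer-to-mark gap of 0.00, −0.14 and, after the lock press, +0.05 mm. One reading of −1.4 mm came from an oblique view that mixed in jaw pixels, so I discarded it.

**Button:** the press met a hard stop at z ≈ 39 mm. In the last image the button sits where its fully-down height of 38 mm predicts.

**Loose things:** the nipple, coupler, tape and glue look unmoved in the last view, and I never went near the others.

**What disagreed or went over:**
- **Tip position:** the shut fingertips touched with the TCP about level with them, not 25 mm behind as stated. I went by the cameras and the contact force instead.
- **Force:** the last push on the button reached about 43 N vertically. It came through the fingertips, not the arm or gripper body, but it was more than the job needed.

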